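Put the pencil tin away in the drawer that is not locked

ROBOT

A 6-joint arm with a two-finger parallel gripper is mounted at the origin on the work surface. World frame = base frame: x ahead of the robot, y to its left, z up, the work surface at z = 0. Lengths are in m, angles in rad, forces in N, time in s.
With the tool pointing down it reaches from about 0.35 to 0.8 m from the base axis. Payload 7.3 kg.
Tool frame: the origin (TCP) lies between the finger pads; the fingertips stand 25 mm ahead of it and the grasp point (between the pads) lies 6 mm ahead of it (r.tip_extent is the distance from the TCP to the fingertips, in m); z points along the fingers, y is the line along which they close (so a half turn about z gives the same grasp; the last joint's range is limited). The gripper opens to 85 mm and grips with 20 to 120 N. Pads are 22 mm wide; open, the fingers measure 114 mm over their backs; the gripper's body (76 mm by 85 mm) begins 54 mm behind the grasp point. The pads swing forward as they close: fully open they stand 13 mm farther back than shut.
Start: joints at [1.134, 0.342, 1.524, -0, 1.275, -0.146], TCP at [0.151, 0.503, 0.256] pointing down, gripper open.
Joint ranges: [-2.53, 2.53], [-0.77, 2.02], [0.04, 2.7], [-1, 4.14], [0.28, 2.66], [-3.11, 3.11]. Speed limits (rad/s): [2.57, 2.57, 3.14, 3.14, 3.14, 3.14].

INTERFACE

Orientations are given as a unit quaternion [x, y, z, w].
In Python, from workcell import r, command_gripper, optics gives the robot as it stands. The module is installed in compiled form; this text tells all that it offers. Calls block until the motion is done:
- r.reach(position, orientation): joint-space move of the TCP to a pose.
- r.move_straight(position, orientation=None, speed=0.15, max_force=None): straight line of the TCP; orientation=None keeps the orientation; speed is the mean speed in m/s. With max_force (N) it stops when the force on the tool has changed by that much, and returns True; else False.
- r.movej(angles): joint-space move.
- command_gripper(opening, force=None): finger opening in m; force is the grip in N (None keeps the last); returns when the fingers have stopped.
- r.hold(seconds).
- r.solve_ik(position, orientation): joint angles nearest the present ones, or None.
- r.read_state(): the state.
- optics.get_image(name): name is "scene" or "side" or "wrist"; returns (picture, depth): 400x640x3 uint8, red, green, blue; 400x640 float32, m along the optical axis (not along the pixel's ray), 0 where there is no reading.
- optics.camera_model(name): a dict with "K" (3x3 intrinsics, pixels), "k1" (the pictures are not rectified: a ray, as slopes to the right and down, at radius r is drawn at 1 + k1 r^2 times it, then the intrinsics apply), "R" (3x3) and "t" (3): a world point X has camera coordinates R X + t; the wrist camera has in their place "tool_from_camera" (4x4, takes a point from camera to tool coordinates, whose origin is the TCP and whose axes are the flange's). Camera axes: x right, y down, z forward; pixel columns grow to the right and rows downward; lengths in m; the calibration is good to about 2 mm. A picture is of the moment at which its call begins: read the wrist's pose just before it. camera_model takes no time and is no camera call.
A pose or a line that the arm cannot do raises r.PlanningError and nothing moves.
- r.finish_job(): hands the job in; it is judged then, once.
The state is a dict: "time_s": time; "joint_positions": joint angles; "dq": joint speeds; "tau": joint torques, N m; "eef_pos": TCP position; "eef_rot": TCP orientation; "contact_force": force on the tool from outside, world axes, zero at the start; "torque": the same for the moment, N m; "grip_width": finger opening in m; "grip_force": force on a finger pad.
Only numpy, scipy, OpenCV 4.12 (cv2) and the standard library are available. Lean on these libraries where they do the work, as an engineer would, in place of code of your own. Each camera call takes 0.05 s, during which the arm holds its last target. There are 200 camera calls.

TASK

One of the two small drawer chests is locked and the other is not; you can only tell by gently trying the knobs, and no drawer may be forced against its lock or end stop: the locked one gives a few millimetres springily, and its runner breaks if it is dragged out more than 15 mm. Pull the unlocked drawer well open, lay the pencil tin in it and let go, then push the drawer fully home. Leave the rest of the table as it is.

Things in the scene. Friction and masses are not known exactly. Their poses are not given: they have to be found in the camera images.
- edge_p (a point): one of two look-alike wooden desk chests, 224 mm wide, 270 deep, 212 high, fixed. This point: middle of the front lower edge of its pigeonholes, 132 mm above the table; x points from front to back, so the drawer comes out along -x, towards the robot. The pigeonholes rise 80 mm above this edge and stand out 20 mm over the shut drawer's front, so the knob must be taken from in front, leaning 30 to 45 degrees from vertical
- knob_p (a point): centre of the dark round wooden knob's head on the drawer of chest p: head 34 mm across, 16 mm thick, on a 20 mm neck, its axis along the slide, 34 mm in front of the drawer's front face, 87 mm above the table (45 mm below the pigeonholes, 14 mm in front of their edge). It moves with the drawer; axes as the chest's
- floor_p (a point): middle of the front edge of the inner floor of the drawer of chest p, 51 mm above the table, at the foot of its front panel; moves with the drawer, axes as the chest's. Inside, the drawer reaches 228 mm along +x and 89 mm to either side, side walls 49 mm high. The panel is 20 mm thick, 214 wide, from 43 to 125 mm above the table. Below the open drawer are 43 mm of free height
- drawer_p (a joint): slide of the drawer of chest p, in m: 0 shut, grows as it comes out. Of the two drawers one is locked and stays at 0 (1 mm play), the other runs with about 3 N of friction, comes out up to 200 mm and stays where it is left; nothing shows which is which, and either may be on the left
- give_p (a joint): give of the drawer runner of chest p, in m: 0 unloaded. It gives against a stiff spring, 1500 N/m, when the drawer is pulled against its lock (9 N at 6 mm) or its end stop, and springs back when let go; beyond 15 mm, about 22 N, it counts as broken. Both chests have it. The drawer's front comes out by slide plus give
- edge_q (a point): one of two look-alike wooden desk chests, 224 mm wide, 270 deep, 212 high, fixed. This point: middle of the front lower edge of its pigeonholes, 132 mm above the table; x points from front to back, so the drawer comes out along -x, towards the robot. The pigeonholes rise 80 mm above this edge and stand out 20 mm over the shut drawer's front, so the knob must be taken from in front, leaning 30 to 45 degrees from vertical
- knob_q (a point): centre of the dark round wooden knob's head on the drawer of chest q: head 34 mm across, 16 mm thick, on a 20 mm neck, its axis along the slide, 34 mm in front of the drawer's front face, 87 mm above the table (45 mm below the pigeonholes, 14 mm in front of their edge). It moves with the drawer; axes as the chest's
- floor_q (a point): middle of the front edge of the inner floor of the drawer of chest q, 51 mm above the table, at the foot of its front panel; moves with the drawer, axes as the chest's. Inside, the drawer reaches 228 mm along +x and 89 mm to either side, side walls 49 mm high. The panel is 20 mm thick, 214 wide, from 43 to 125 mm above the table. Below the open drawer are 43 mm of free height
- drawer_q (a joint): slide of the drawer of chest q, in m: 0 shut, grows as it comes out. Of the two drawers one is locked and stays at 0 (1 mm play), the other runs with about 3 N of friction, comes out up to 200 mm and stays where it is left; nothing shows which is which, and either may be on the left
- give_q (a joint): give of the drawer runner of chest q, in m: 0 unloaded. It gives against a stiff spring, 1500 N/m, when the drawer is pulled against its lock (9 N at 6 mm) or its end stop, and springs back when let go; beyond 15 mm, about 22 N, it counts as broken. Both chests have it. The drawer's front comes out by slide plus give
- tin: plain closed metal pencil tin, 142 mm long (its y), 38 mm wide (its x), 30 mm high, about 0.13 kg; origin at the centre of its underside; it lies on the table between the robot and the two chests
- mug: white mug, 76 mm across, 85 mm high, handle at its +y; origin under its centre. A bystander, to be left alone
- pet_bottle: clear drinks bottle, 66 mm across, 200 mm high; origin under its centre. A bystander, to be left alone
- glue: white glue bottle, 44 mm across, 120 mm high; origin under its centre. A bystander, to be left alone
- phone: black phone lying flat, 150 x 72 x 9 mm; origin under its centre. A bystander, to be left alone
- brush_pot: blue ceramic pot between the two chests, 68 mm across, 90 mm high; origin under its centre. A bystander, to be left alone
- brush: brush 150 mm long lying on the table in front of the pot, along its x. A bystander, to be left alone
Mind the look-alikes: they are no part of the job. Of the things that look like the tin, take the one that is farthest to the robot's right at the start.

How it is judged:
By the outcome, as a careful person would: the job done as asked, in the order asked, and still so for the second after the job is handed in, with the robot touching nothing.
It also fails if it takes over 72 s, if anything falls off the work surface, if the arm or the gripper's body presses on something with over 40 N, if the wrist force passes 120 N, or if a joint passes its speed limit or range.

## Working session

There is one attempt and no reset: what is moved stays moved. The work goes in short steps, each a Python script; the robot and the scene stay as the last script left them, time stands still between calls to the robot, and variables do not carry over. Pictures are saved under pics/ and viewed, at most 10 in all, crops included, and the job is handed in when it is done.

```bash
mkdir -p pics
cat > h.py <<'E'
import numpy as np, cv2
from workcell import r, command_gripper, optics
from scipy.spatial.transform import Rotation as Ro
def snap(name, fn=None):
    s=r.read_state(); im,d=optics.get_image(name)
    if fn: cv2.imwrite('pics/'+fn, im[:,:,::-1])
    return im,d,s
def cloud(name,d,s):
    m=optics.camera_model(name); K=np.array(m['K']); k1=m['k1']
    v,u=np.mgrid[0:400,0:640]
    x=(u-K[0,2])/K[0,0]; y=(v-K[1,2])/K[1,1]
    rd=np.hypot(x,y); rr=rd.copy()
    for _ in range(10): rr=rd/(1+k1*rr**2)
    f=np.where(rd>0,rr/np.maximum(rd,1e-9),1)
    P=np.stack([x*f*d,y*f*d,d],-1)
    if name=='wrist':
        T=np.array(m['tool_from_camera']); P=P@T[:3,:3].T+T[:3,3]
        W=P@Ro.from_quat(s['eef_rot']).as_matrix().T+np.array(s['eef_pos'])
    else: W=(P-np.array(m['t']))@np.array(m['R'])
    W[d<=0]=np.nan
    return W
E
python3 - <<'E'
from h import *
for n in ('scene','side'):
    im,d,s=snap(n,n+'0.png'); np.savez(n+'0',W=cloud(n,d,s),im=im)
print(r.tip_extent,s)
E
```

```text
0.025 {'time_s': 0.05, 'joint_positions': array([ 1.13400420e+00,  3.42699185e-01,  1.52503005e+00,  3.27366420e-05,
        1.27541449e+00, -1.45988985e-01]), 'dq': array([ 0.00202516, -0.00182497, -0.00288556, -0.0001232 , -0.00026127,
       -0.00032318]), 'tau': array([ 1.55171849e-03, -4.34865689e+01, -2.46798599e+01, -1.77976331e-04,
        4.22889672e-03,  1.21422659e-05]), 'eef_pos': array([0.15033423, 0.50262724, 0.25563361]), 'eef_rot': array([ 1.44894460e-01,  9.89446812e-01, -7.38344066e-04, -2.37794647e-04]), 'contact_force': array([0.58133191, 0.24549254, 0.95564945]), 'torque': array([ 0.01713788, -0.02905177, -0.00435814]), 'grip_force': 0.0, 'grip_width': 0.08581182579453263}
```

View pics/scene0.png

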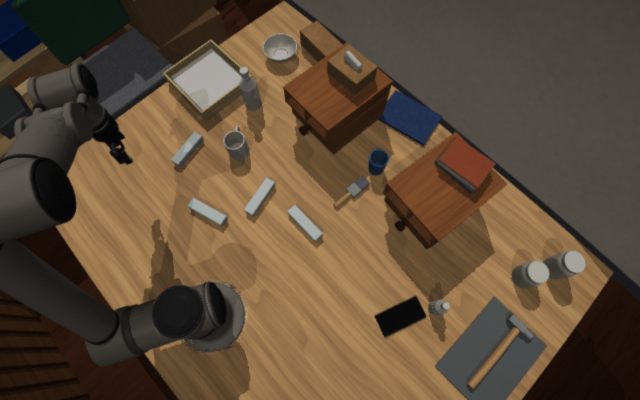

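View pics/side0.png

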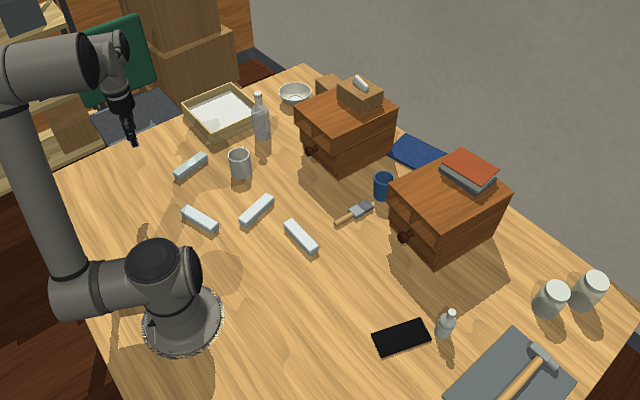

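The scene view shows four tin look-alikes, at (187,150), (208,211), (260,197) and (305,223). The chests' knobs are at about (304,130) and (401,225), the mug at (235,145), the PET bottle at (250,90), the glue at (438,307), the phone at (401,316), and the pot and brush at (378,160) and (352,192). The tin farthest right (lowest y) should be (305,223), so I'll measure it.

Run:
```python
from h import *
np.set_printoptions(precision=4,suppress=True)
for n in('scene','side'):
    z=np.load(n+'0.npz'); W=z['W']; im=z['im']
    px={'scene':[(187,150),(208,211),(260,197),(305,223)],'side':[(190,166),(199,219),(256,210),(300,237)]}[n]
    for u,v in px:
        p=W[v,u]; m=(np.abs(W[...,2]-.03)<.006)&(np.hypot(W[...,0]-p[0],W[...,1]-p[1])<.1)
        pts=W[m][:,:2].astype(np.float32); rc=cv2.minAreaRect(pts*1000)
        print(n,(u,v),p,m.sum(),np.array(rc[0]),rc[1],rc[2],W[m][:,2].mean())
    # chest tops
    m=(np.abs(W[...,2]-.212)<.006)&(W[...,0]>.3)
    k,lab=cv2.connectedComponents(m.astype(np.uint8))
    for i in range(1,k):
        q=W[lab==i]
        if len(q)>300: print('top',len(q),cv2.minAreaRect((q[:,:2]*1000).astype(np.float32)),q[:,2].mean())
    for u,v in {'scene':[(304,130),(401,225)],'side':[(310,151),(404,237)]}[n]: print('knob',W[v-2:v+3:2,u-2:u+3:2].reshape(-1,3))
z=np.load('scene0.npz')['im']
a=cv2.resize(z[170:250,175:335],None,fx=5,fy=5,interpolation=2); cv2.imwrite('pics/crop1.png',a[:,:,::-1])
```

```text
scene (187, 150) [0.302  0.5131 0.0271] 348 [305.367  524.3947] (140.80067443847656, 40.04655838012695) 13.1943359375 0.029973939816631198
scene (208, 211) [0.2142 0.2699 0.0324] 428 [211.8467 277.9914] (38.46535110473633, 141.64492797851562) 16.861650466918945 0.030346904878246723
scene (260, 197) [0.3753 0.1846 0.0334] 415 [378.5645 194.0249] (142.62498474121094, 37.863624572753906) 14.903637886047363 0.03041534410797337
scene (305, 223) [0.424  0.0112 0.0288] 459 [426.7593  16.6363] (141.7678985595703, 38.224273681640625) 88.66891479492188 0.03011656817416176
top 459 ((1577.18603515625, -216.31182861328125), (558.4136352539062, 16.88695526123047), 89.643310546875) 0.21206016335654188
top 3457 ((796.493408203125, 241.62704467773438), (229.37045288085938, 291.3338928222656), 87.36940002441406) 0.21217268248864163
top 5011 ((779.6969604492188, -236.23614501953125), (226.02259826660156, 291.02520751953125), 83.42862701416016) 0.2119330377110293
knob [[0.6371 0.25   0.1034]
 [0.6429 0.2463 0.1012]
 [0.6482 0.2419 0.1002]
 [0.632  0.2447 0.1024]
 [0.6363 0.239  0.1044]
 [0.6433 0.2367 0
[... 1064 characters left out ...]
38.42434692382812), (232.66470336914062, 298.3896789550781), 87.13851928710938) 0.211318446371297
top 4306 ((778.0491943359375, -237.57688903808594), (227.52130126953125, 294.7764587402344), 83.17447662353516) 0.21177174805118673
knob [[0.6314 0.2418 0.1039]
 [0.6402 0.242  0.0989]
 [0.6457 0.2378 0.0988]
 [0.6285 0.2382 0.0988]
 [0.6334 0.2333 0.0995]
 [0.6413 0.2323 0.0957]
 [0.63   0.2405 0.0872]
 [0.6345 0.2349 0.0885]
 [0.6405 0.2314 0.0877]]
knob [[ 0.618  -0.2185  0.1005]
 [ 0.6229 -0.2219  0.0999]
 [ 0.6272 -0.2257  0.1003]
 [ 0.6125 -0.2237  0.101 ]
 [ 0.6158 -0.2282  0.1028]
 [ 0.6214 -0.2311  0.1012]
 [ 0.6151 -0.2236  0.0889]
 [ 0.6138 -0.2311  0.0979]
 [ 0.6213 -0.2328  0.0934]]
```

View pics/crop1.png

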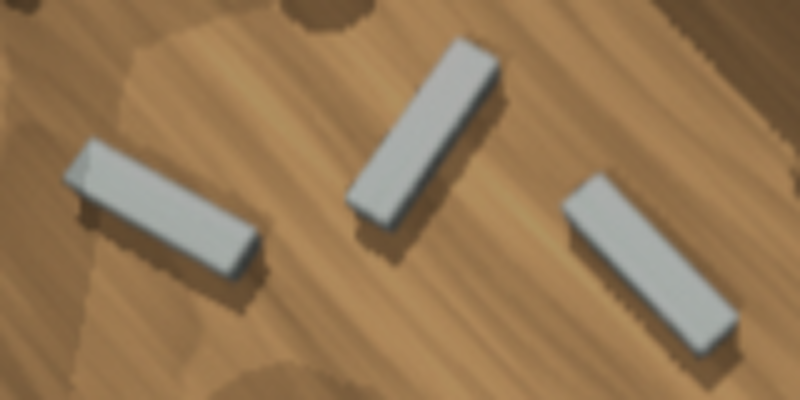

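The crop confirms the rightmost tin at scene (305,223): a plain silver tin at about (0.425, 0.017), long axis along world y. Next I check that the poses are reachable and where the bystanders stand.

```bash
cat >> h.py <<'E'
def quat(yaw,lean,closing='y'):
    "tool z forward-down, leaning from vertical towards chest +x; tool y = chest y (or chest x, lean=0)"
    c=np.array([np.cos(yaw),np.sin(yaw),0]); l=np.array([-c[1],c[0],0])
    z=np.sin(lean)*c+np.array([0,0,-np.cos(lean)])
    y=l if closing=='y' else (c if closing=='x' else -c)
    return Ro.from_matrix(np.column_stack([np.cross(y,z),y,z])).as_quat()
LEAN=np.radians(42)
class Chest:
    def __init__(s,knob,yawdeg):
        s.k=np.array(knob,float); s.yaw=np.radians(yawdeg)
        s.c=np.array([np.cos(s.yaw),np.sin(s.yaw),0]); s.l=np.array([-s.c[1],s.c[0],0]); s.q=quat(s.yaw,LEAN)
        s.z=Ro.from_quat(s.q).as_matrix()[:,2]
    def tcp(s,back=0,out=0): return s.k-s.z*(0.006+back)-s.c*out
L=Chest([.6377,.244,.087],-2.7); R=Chest([.6218,-.2195,.087],-6.7)
E
python3 - <<'E'
from h import *
np.set_printoptions(precision=3,suppress=True)
W=np.load('scene0.npz')['W']
for n,u,v in [('mug',235,145),('bottle',250,85),('pot',378,160),('brush',352,192),('glue',438,307),('phone',401,316)]: print(n,W[v-4:v+5:4,u-4:u+5:4].reshape(-1,3)[[0,4,8]].ravel())
print(np.array(optics.camera_model('wrist')['tool_from_camera']),optics.camera_model('wrist')['K'])
for C in(L,R):
    for b,o in((.12,0),(.05,0),(0,0),(0,.1),(0,.18),(.1,.18)): print(b,o,C.tcp(b,o),r.solve_ik(C.tcp(b,o),C.q))
for cl in('x','-x'):print(r.solve_ik(np.array([.425,.017,.03]),quat(0,0,cl)))
E
```

```text
mug [0.441 0.427 0.029 0.446 0.419 0.003 0.433 0.355 0.075]
bottle [0.607 0.503 0.154 0.611 0.49  0.14  0.617 0.48  0.122]
pot [ 0.76   0.015  0.055  0.771  0.002  0.028  0.773 -0.018  0.021]
brush [ 0.62   0.002  0.019  0.619 -0.018  0.022  0.625 -0.034  0.001]
glue [ 0.525 -0.454  0.071  0.521 -0.468  0.085  0.521 -0.484  0.086]
phone [ 0.436 -0.399  0.011  0.436 -0.416  0.01   0.436 -0.433  0.01 ]
[[ 0.001 -0.945 -0.327  0.085]
 [ 1.     0.001  0.001  0.001]
 [-0.    -0.327  0.945 -0.117]
 [ 0.     0.     0.     1.   ]] [[344.225   0.    319.94 ]
 [  0.    344.225 198.717]
 [  0.      0.      1.   ]]
0.12 0 [0.553 0.248 0.181] None
0.05 0 [0.6   0.246 0.129] None
0 0 [0.634 0.244 0.091] None
0 0.1 [0.534 0.249 0.091] None
0 0.18 [0.454 0.253 0.091] None
0.1 0.18 [0.387 0.256 0.166] None
0.12 0 [ 0.538 -0.21   0.181] [-0.691  0.321  2.065  1.301  0.386  2.984]
0.05 0 [ 0.585 -0.215  0.129] [-0.631  0.482  1.999  1.584  0.336  2.73 ]
0 0 [ 0.618 -0.219  0.091] [-0.596  0.592  1.936  1.756  0.319  2.579]
0 0.1 [ 0.518 -0.207  0.091] [-0.72   0.5    2.187  1.989  0.428  2.215]
0 0.18 [ 0.439 -0.198  0.091] [-0.872  0.442  2.375  2.027  0.536  2.013]
0.1 0.18 [ 0.373 -0.19   0.166] [-1.063  0.135  2.435  1.437  0.579  2.501]
[-0.141  0.519  2.048 -0.     0.575 -0.141]
[-0.141  0.519  2.048 -0.     0.575  3.001]
```

Run:
```python
from h import *
np.set_printoptions(precision=2,suppress=True)
for nm,C in (('L',L),('R',R)):
  for dy in (-20,-10,0,10,20,30):
    for ld in (30,36,42,45):
        for fl in (0,1):
            q=quat(C.yaw+np.radians(dy),np.radians(ld))
            if fl: q=(Ro.from_quat(q)*Ro.from_euler('z',np.pi)).as_quat()
            z=Ro.from_quat(q).as_matrix()[:,2]
            res=[r.solve_ik(C.k-z*(.006+b)-C.c*o,q) for b,o in((.1,0),(0,0),(0,.09),(0,.18),(.08,.18))]
            t=''.join('.' if x is None else 'X' for x in res)
            if 'X' in t: print(nm,dy,ld,fl,t,res[1],res[3])
```

```text
L -20 30 0 XXXXX [ 0.41  0.67  1.58 -0.67  0.62 -0.26] [ 0.59  0.5   1.98 -0.91  0.56  0.18]
L -20 30 1 XXXX. [ 0.41  0.67  1.58 -0.67  0.62  2.88] [ 0.59  0.5   1.98 -0.91  0.56 -2.96]
L -20 36 0 XX..X [ 0.44  0.68  1.64 -0.93  0.58  0.  ] None
L -20 36 1 X...X None None
L -10 30 0 XXXXX [ 0.37  0.65  1.64 -0.64  0.49 -0.46] [ 0.56  0.47  2.04 -0.99  0.43  0.08]
L -10 30 1 XXXXX [ 0.37  0.65  1.64 -0.64  0.49  2.68] [ 0.56  0.47  2.04 -0.99  0.43 -3.06]
L -10 36 0 XX... [ 0.4   0.65  1.71 -0.97  0.43 -0.12] None
L -10 36 1 XX... [ 0.4   0.65  1.71 -0.97  0.43  3.02] None
L 0 30 0 XXX.X [ 0.33  0.63  1.68 -0.52  0.38 -0.75] None
L 0 30 1 XXX.X [ 0.33  0.63  1.68 -0.52  0.38  2.39] None
L 0 36 0 XX... [ 0.35  0.63  1.76 -0.96  0.28 -0.31] None
L 0 36 1 XX... [ 0.35  0.63  1.76 -0.96  0.28  2.84] None
L 10 30 0 XX..X [ 0.29  0.61  1.71 -0.27  0.31 -1.17] None
L 10 30 1 XX..X [ 0.29  0.61  1.71 -0.27  0.31  1.97] None
L 10 42 0 ...X. None [0.49 0.48 2.26 3.85 0.38 1.18]
L 10 42 1 ...X. None [ 0.49  0.48  2.26  3.85  0.38 -1.96]
L 10 45 0 ..XXX None [0.5  0.5  2.29 3.75 0.47 1.29]
L 10 4
[... 3687 characters left out ...]
30 30 0 X.XXX None [-0.89  0.44  2.1   0.9   0.66  2.67]
R 30 30 1 XXXXX [-0.66  0.64  1.66  0.73  0.71 -0.03] [-0.89  0.44  2.1   0.9   0.66 -0.47]
R 30 36 0 XXXXX [-0.7   0.65  1.71  0.94  0.71  2.89] [-0.95  0.47  2.14  1.08  0.71  2.45]
R 30 36 1 XXXXX [-0.7   0.65  1.71  0.94  0.71 -0.25] [-0.95  0.47  2.14  1.08  0.71 -0.69]
R 30 42 0 XXXXX [-0.74  0.66  1.76  1.14  0.74  2.68] [-1.01  0.5   2.17  1.22  0.78  2.25]
R 30 42 1 XXXXX [-0.74  0.66  1.76  1.14  0.74 -0.47] [-1.01  0.5   2.17  1.22  0.78 -0.89]
R 30 45 0 XXXXX [-0.76  0.67  1.78  1.23  0.76  2.57] [-1.04  0.53  2.19  1.27  0.82  2.16]
R 30 45 1 XXXXX [-0.76  0.67  1.78  1.23  0.76 -0.57] [-1.04  0.53  2.19  1.27  0.82 -0.98]
```

Only the right knob is comfortably reachable, and testing it settles which drawer is unlocked either way, so I start there. I go to a stand-off pose and look with the wrist camera.

Run:
```python
from h import *
np.set_printoptions(precision=4,suppress=True)
r.reach(R.tcp(.10),R.q)
im,d,s=snap('wrist','w1.png'); W=cloud('wrist',d,s); np.savez('w1',W=W,im=im)
print(s['time_s'],s['eef_pos'],R.tcp(.10),s['contact_force'])
p=(W-R.k); a=p@R.c; l=p@R.l; h=W[...,2]
m=(a>-.03)&(a<.02)&(abs(l)<.05)&(h>.05)&(h<.12)
print(m.sum(),'knob a,l,h median/min/max',[(np.median(t[m]),np.percentile(t[m],2),np.percentile(t[m],98)) for t in(a,l,h)])
```

```text
3.0083 [ 0.5516 -0.2107  0.1659] [ 0.5514 -0.2112  0.1658] [ 0.1948 -1.0333  0.4135]
2050 knob a,l,h median/min/max [(np.float64(-0.008498288005898413), np.float64(-0.009903652878560203), np.float64(0.00436677960130159)), (np.float64(0.0023700095409890615), np.float64(-0.012563373633912219), np.float64(0.017365616511760763)), (np.float64(0.09016964095206123), np.float64(0.07212736882634371), np.float64(0.10269856559785501))]
```

View pics/w1.png

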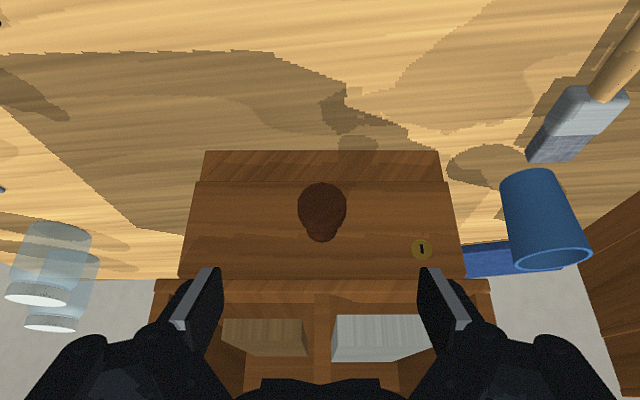

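The wrist view is upside down. It shows the knob centred at (322,205) between the open fingers, 2.4 mm to the +lateral side of my estimate. I correct for that, grasp gently and try a short pull.

```bash
cat > t.py <<'E'
from h import *
np.set_printoptions(precision=4,suppress=True)
W=np.load('w1.npz')['W']; p=W-R.k; a=p@R.c; l=p@R.l; h=W[...,2]
m=(a>.025)&(a<.045)&(abs(l)<.09)&(h>.055)&(h<.115)
A=np.c_[l[m],h[m],np.ones(m.sum())]; c=np.linalg.lstsq(A,a[m],rcond=None)[0]
print('front slope deg',np.degrees(np.arctan(c[0])),'tilt',c[1],'a at knob',c[2]+c[1]*.087,m.sum())
R.k+=R.l*.0024-R.c*.0005
command_gripper(.085,25)
r.move_straight(R.tcp(.0),speed=.1,orientation=R.q,max_force=15)
f0=r.read_state(); print(f0['eef_pos'],R.tcp(0),f0['contact_force'])
command_gripper(.0,25); r.hold(.3)
s0=r.read_state(); print('gripped',s0['grip_width'],s0['grip_force'],s0['contact_force'])
for o in(.003,.006):
    st=r.move_straight(R.tcp(0,o),speed=.015,max_force=10); r.hold(.1); s=r.read_state()
    print(o,st,-(s['eef_pos']-s0['eef_pos'])@R.c,(s['contact_force']-s0['contact_force'])@R.c,s['grip_width'],s['time_s'])
    if st: break
E
python3 t.py
```

```text
front slope deg -0.25929104261600877 tilt -0.0028175378368187932 a at knob 0.033161927911261484 14408
[ 0.6175 -0.2167  0.0918] [ 0.6176 -0.2166  0.0915] [ 0.509  -0.0325  1.0779]
gripped 0.03314411124512914 24.50124049326405 [-4.638  -1.9383  3.9953]
0.003 False 0.00244558459408363 5.4233204727896664 0.032869919300326914 5.7
0.006 False 0.005459470122838332 5.817348540573314 0.03302292310316023 6.15
```

Between 3 and 6 mm of pull the force stays flat, where a locked runner would have added about 4.5 N, so this drawer is unlocked. I pull it open in stages with a force guard.

```bash
cat >> h.py <<'E'
R.k+=R.l*.0024-R.c*.0005
E
python3 - <<'E'
from h import *
np.set_printoptions(precision=4,suppress=True)
s0=r.read_state()
for o,v in((.010,.02),(.05,.05),(.182,.08)):
    st=r.move_straight(R.tcp(0,o),speed=v,max_force=9); r.hold(.1); s=r.read_state()
    print(o,st,(R.tcp()-s['eef_pos'])@R.c,s['contact_force'],s['grip_width'],s['time_s'])
    if st: break
E
```

```text
0.01 False 0.009571304815563637 [ 0.9544 -5.2212  2.4353] 0.032813590125648384 6.6
0.05 False 0.04952675782067349 [ 1.5951 -5.5691  1.282 ] 0.03301964683801432 7.65
0.182 False 0.18121607749890467 [ 2.1477 -5.96    0.1275] 0.032639555069939465 9.55
```

Run:
```python
from h import *
np.set_printoptions(precision=4,suppress=True)
command_gripper(.085); r.move_straight(R.tcp(.08,.182),speed=.2)
q=quat(np.radians(-1),0,'-x')
r.reach([.4255,.0166,.20],q)
im,d,s=snap('wrist','w2.png'); W=cloud('wrist',d,s)
m=(np.abs(W[...,2]-.03)<.006)&(np.hypot(W[...,0]-.4255,W[...,1]-.0166)<.085)
print(s['time_s'],s['eef_pos'],m.sum(),cv2.minAreaRect((W[m][:,:2]*1000).astype(np.float32)),s['contact_force'])
im,d,s=snap('scene','s2.png'); W=cloud('scene',d,s)
p=W-R.k; a=p@R.c; l=p@R.l
m=(abs(l)<.1)&(a>-.2)&(a<-.1)&(abs(W[...,2]-.125)<.006); print('panel top a',np.percentile(a[m],[5,50,95]),m.sum())
cv2.imwrite('pics/s2c.png',cv2.resize(im[60:340,160:520],None,fx=2,fy=2)[:,:,::-1])
```

```text
12.075 [0.4251 0.0169 0.1991] 6798 ((423.8824157714844, 16.23912811279297), (140.82608032226562, 38.08797836303711), 89.41126251220703) [-0.0301 -0.7263 -0.6948]
panel top a [-0.1434 -0.1371 -0.13  ] 319
```

View pics/s2c.png

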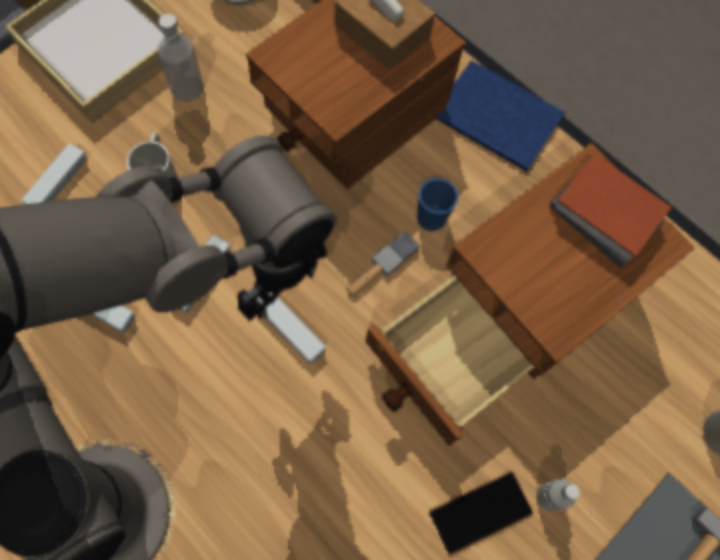

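The drawer is open about 180 mm, with its panel at crop (415,380) and its interior empty. The left chest and the bystanders haven't moved. The tin is at (0.424, 0.0165); I grasp it and lay it in the drawer.

Run:
```python
from h import *
np.set_printoptions(precision=4,suppress=True)
q=quat(np.radians(-.6),0,'-x')
r.move_straight([.424,.0165,.06],q,speed=.15); print(r.move_straight([.424,.0165,.030],speed=.06,max_force=10))
command_gripper(0,40); s=r.read_state(); print('grip',s['grip_width'],s['grip_force'],s['eef_pos'],s['time_s'])
r.move_straight([.424,.0165,.225],speed=.15)
qd=quat(R.yaw,0,'-x'); P=R.k-.062*R.c
r.move_straight([P[0],P[1],.225],qd,speed=.15)
s=r.read_state(); print('above',s['grip_width'],s['eef_pos'],s['time_s'])
im,d,s=snap('wrist','w3.png')
```

```text
False
grip 0.037140467431621506 40.27595400810242 [0.4242 0.0165 0.0304] 14.4083
above 0.03702036574657944 [ 0.5598 -0.2093  0.2251] 17.7667
```

View pics/w3.png

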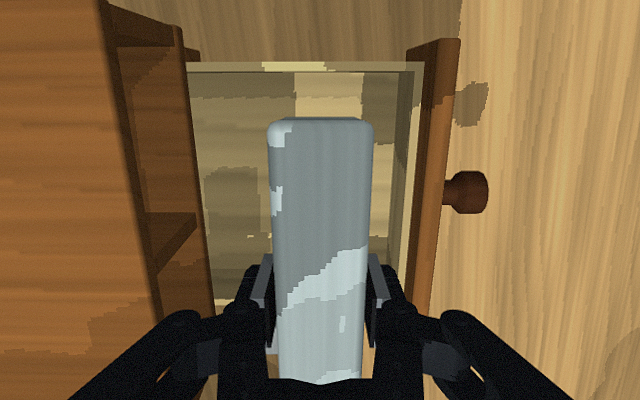

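The wrist view shows the tin at (320,230), held square over the open drawer between the pigeonholes (col 190) and the panel (col 415). I lower it and let go.

Run:
```python
from h import *
np.set_printoptions(precision=4,suppress=True)
P=R.k-.062*R.c
r.move_straight([P[0],P[1],.115],speed=.12,max_force=15)
st=r.move_straight([P[0],P[1],.081],speed=.04,max_force=6); s=r.read_state(); print(st,s['eef_pos'],s['contact_force'])
command_gripper(.062); r.hold(.2)
r.move_straight([P[0],P[1],.225],speed=.12)
im,d,s=snap('wrist','w4.png'); W=cloud('wrist',d,s); p=W-R.k; a=p@R.c; l=p@R.l
for zz in(.081,):
    m=(abs(W[...,2]-zz)<.006)&(abs(l)<.085)&(a>-.12)&(a<.0)
    print(m.sum(),np.percentile(a[m],[2,50,98]),np.percentile(l[m],[1,99]),W[m][:,2].mean())
print(s['time_s'])
```

```text
True [ 0.5598 -0.2096  0.0814] [0.1475 0.1552 3.7622]
7984 [-0.0806 -0.0628 -0.0444] [-0.0698  0.0681] 0.07986884603107335
21.6167
```

View pics/w4.png

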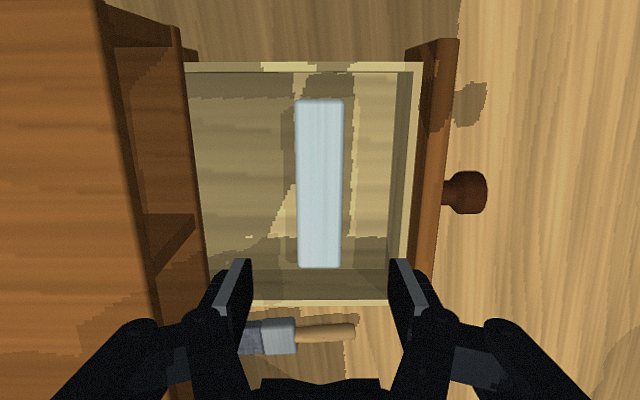

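The tin lies flat and square on the drawer floor, around (320,185). I regrip the knob and push the drawer home under a force guard.

Run:
```python
from h import *
np.set_printoptions(precision=4,suppress=True)
P=R.k-.23*R.c
r.move_straight([P[0],P[1],.225],speed=.15)
r.reach(R.tcp(.09,.182),R.q); command_gripper(.085,25)
print(r.move_straight(R.tcp(0,.182),speed=.1,max_force=8))
command_gripper(0,25); r.hold(.2); s=r.read_state(); print(s['grip_width'],s['contact_force'],s['time_s'])
for o,v,f in((.02,.07,12),(.003,.03,12),(-.002,.01,8)):
    st=r.move_straight(R.tcp(0,o),R.q,speed=v,max_force=f); r.hold(.1); s=r.read_state()
    print(o,st,(R.tcp()-s['eef_pos'])@R.c,s['contact_force']@R.c,s['grip_width'],s['time_s'])
    if st: break
```

```text
False
0.03303748780813419 [-4.5171 -4.9696  3.6256] 26.4167
0.02 False 0.019709648164937307 -1.3376066781308125 0.032601782385405495 28.9833
0.003 True 0.0031769791462833877 -3.4531909285432874 0.03323643347798475 29.6833
```

Run:
```python
from h import *
np.set_printoptions(precision=4,suppress=True)
for o in (.0015,0,-.0015):
    st=r.move_straight(R.tcp(0,o),R.q,speed=.01,max_force=8); r.hold(.15); s=r.read_state()
    print(o,st,(R.tcp()-s['eef_pos'])@R.c,s['contact_force']@R.c,s['grip_width'],s['time_s'])
    if st: break
im,d,s=snap('wrist','w5.png'); W=cloud('wrist',d,s); p=W-R.k; a=p@R.c; l=p@R.l; h=W[...,2]
m=(a>.0)&(a<.06)&(abs(l)<.1)&(abs(l)>.04)&(h>.06)&(h<.115); print('front face a',np.percentile(a[m],[5,50,95]),m.sum())
```

```text
0.0015 True 0.0031549914822014183 -2.9685429946556012 0.03281413704825379 30.0417
front face a [0.0327 0.0339 0.035 ] 13738
```

Run:
```python
from h import *
np.set_printoptions(precision=4,suppress=True)
command_gripper(.085); s=r.read_state(); print('released',s['contact_force'],s['eef_pos'])
r.move_straight(R.tcp(.0,.02),speed=.1); r.move_straight(R.tcp(.10),speed=.15)
im,d,s=snap('wrist','w6.png')
z=np.load('w1.npz')
for W in(z['W'],cloud('wrist',d,s)):
    p=W-R.k; a=p@R.c; l=p@R.l; h=W[...,2]
    m=(a>.0)&(a<.06)&(abs(l)<.1)&(abs(l)>.03)&(h>.06)&(h<.11)
    k=(a>-.03)&(a<-.003)&(abs(l)<.014)&(abs(h-.087)<.014)
    e=(a>.0)&(a<.028)&(abs(l)<.1)&(h>.133)&(h<.2)
    print(*[(round(float(np.median(a[x]))*1000,2),int(x.sum())) for x in(m,k,e)])
i0=z['im']; cv2.imwrite('pics/cmp.png',np.vstack([i[140:340,160:480] for i in(i0,im)])[:,:,::-1].repeat(1,0))
```

```text
released [0.6369 0.8185 1.2567] [ 0.6146 -0.2178  0.092 ]
(33.73, 10387) (-8.17, 1483) (14.81, 5073)
(33.68, 10418) (-8.21, 1480) (14.85, 4994)
```

View pics/cmp.png

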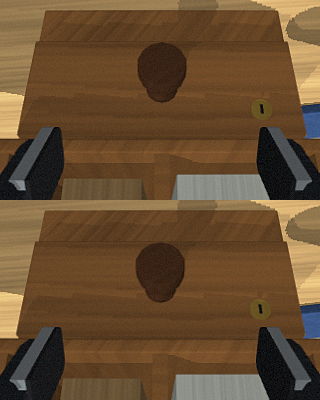

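The before and after views match, with knob and front face within 0.1 mm of the shut pose, so the drawer is fully home. The gripper is clear of everything, so I hand in.

```bash
python3 -c "
from h import *
print(r.finish_job(), r.read_state()['time_s'])"
```

```text
the job is handed in; nothing more can be done
the job is handed in; nothing more can be done
```

The right-hand chest was the unlocked one: I opened its drawer about 180 mm, laid the rightmost tin in it and pushed it fully home, leaving the left chest untried, and handed the job in after just over 30 s on the robot's clock.

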